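Roll the jars up the sloped rack

ROBOT

A 6-joint arm with a two-finger parallel gripper is mounted at the origin on a cart in front of the work surface, level with it; the furniture and walls round the work are solid. World frame = base frame: x ahead of the robot, y to its left, z up, the work surface at z = 0. Lengths are in m, angles in rad, forces in N, time in s.
With the tool pointing down it reaches from about 0.35 to 0.775 m from the base axis. Payload 5.5 kg.
Tool frame: the origin (TCP) lies at the very end of the fingers, on their centre line; the grasp point (between the pads) lies 19 mm behind it; z points along the fingers, y is the line along which they close (so a half turn about z gives the same grasp; the last joint's range is limited). The gripper opens to 85 mm and grips with 20 to 120 N. Pads are 22 mm wide; open, the fingers measure 114 mm over their backs; the gripper's body (76 mm by 85 mm) begins 54 mm behind the grasp point. The pads swing forward as they close: fully open they stand 13 mm farther back than shut.
Start: joints at [-1.276, 0.313, 0.046, 1.304, 0, 1.431], TCP at [0.242, -0.522, 0.231] pointing down, gripper open.
Joint ranges: [-2.76, 2.76], [-0.86, 1.69], [-1.03, 1.26], [-2.2, 2.34], [-1.47, 1.5], [-3.14, 3.14]. Speed limits (rad/s): [2.57, 2.57, 3.14, 3.14, 3.14, 3.14].

INTERFACE

Orientations are given as a rotation vector (axis times angle).
In Python, from cell import telemetry, get_image, camera_params, workorder gives the robot as it stands.
- The arm moves only by the tool jog_arm, never from a script. Its arguments are lists of equal length, an entry for each row: "delta_pos": the shift along the world's x, y, z in mm, a list of three; "twist": the turn about the world's z in degrees. In form: {"delta_pos": [[dx, dy, dz], ...], "twist": [twist, ...]}. A call has exactly 5 rows; each row is the pose to reach, as a shift and turn from the pose commanded when the call began; what a row does not reach only later rows make up. A row lasts 1/8 s, in which the tool goes at most 62.5 mm and 10.7 degrees, less where a joint would pass 70% of its speed; a pose out of reach is approached as far as the arm can. A call with a gripper value outside its range is refused whole. "grip" is the closure in counts, from 0 (fully open) to 255 (shut), set as the call begins (left out, the last holds). The fingers move at their own pace and stop on an object; "newtons" is the grip in N (left out, the last holds). Time passes only in rows, so rows that repeat a pose let the fingers close, or fill a call up. It gives the time, the measured TCP pose, the force, the opening and the grip force at its end, in the units of the state.
- telemetry.sense(): the state, without advancing time (a new reading comes with each control period).
- get_image(name): name is "scene" or "top"; returns the picture (384x512x3 uint8, red, green, blue); there is no depth.
- camera_params(name): a dict with "vertical_fov" (degrees; the focal length in pixels is half the picture's height over the tangent of half this angle, whatever the lens; pixels are square), "cx", "cy" (the principal point, pixels), "k1" (the pictures are not rectified: a ray, as slopes to the right and down, at radius r is drawn at 1 + k1 r^2 times it, then the intrinsics apply), "eye" and "orientation" of the camera in the world. Camera axes: x right, y down, z forward; pixel columns grow to the right and rows downward; lengths in m; the calibration is good to about 2 mm. A picture is of the moment at which its call begins. camera_params takes no time and is no camera call.
- workorder.job_done(): hands the job in; it is judged then, once.
The state is a dict: "time": time; "qpos": joint angles; "joint_vel": joint speeds; "tau": joint torques, N m; "eef_pos": TCP position; "tcp_rot": TCP orientation; "contact_force": force on the tool from outside, world axes, zero at the start; "ft_torque": the same for the moment, N m; "width": opening from 0.0 (shut) to 1.0 (fully open); "finger_force": force on a finger pad.
Only numpy, scipy, OpenCV 4.12 (cv2) and the standard library are available. Lean on these libraries where they do the work, as an engineer would, in place of code of your own. Each camera call takes 0.05 s, during which the arm holds its last target. There are 200 camera calls.

TASK

Make room at the front of the sloped wooden jar rack: with the fingertips, gently push each of the two jars lying in it up its lane and over the crest, so that it drops into the hollow in front of the back stop and stays there. Only roll them: do not pinch or lift the jars, and leave everything else standing where it is.

Things in the scene. Friction and masses are not known exactly. Their poses are not given: they have to be found in the camera images.
- rack: wooden jar rack fixed to the worktop, 225 mm long, 204 wide; two parallel lanes slope up from open front to back. Origin at worktop height, mid-width; x level, pointing uphill along the lanes, y to the left lane, z up. Lanes 90 mm wide, centres at y = +0.049 and -0.049, between 8 mm walls 20 mm above the floor. Place and yaw vary.
- crest (a point): middle of the crest at the top of the sloping lane floors, at rack x = 0.045, y = 0, height 0.044. The floors are a plane from rack x = -0.125 (height 0.020) up to here (0.14 m per m). Behind it they drop 9 mm into a level hollow (height 0.035, x = 0.045 to 0.090), closed by the back stop, a board with its face at x = 0.090 and its top at height 0.068
- gap_left (a point): middle of the gap between the left lane's two upright steel pegs, on the lane floor, at rack x = -0.1035, y = 0.049. The pegs, 12 mm across and 28 mm tall above the floor, keep the jar from rolling out; they stand 36 mm either side of this point and leave a 60 mm gap, through which a finger can pass to push the jar
- gap_right (a point): the same for the right lane, y = -0.049
- jar_left: salt jar lying across the left lane, against its pegs at the start: clear glass, white lid, 86 mm long, 45 mm across the body (60 mm of the length), 41 mm across the lid, 0.10 to 0.21 kg; rolls freely. Origin: centre of its base, on its axis, at the lane's left side; z axis along the jar from base to lid (rack -y at the start)
- jar_right: salt jar lying across the right lane, against its pegs at the start: clear glass, white lid, 86 mm long, 45 mm across the body (60 mm of the length), 41 mm across the lid, 0.10 to 0.21 kg; rolls freely. Origin: centre of its base, on its axis, at the lane's right side; z axis along the jar from base to lid (rack +y at the start)
- jar_left_mid (a point): middle of the left lane's jar, on its axis, 43 mm from the base; at the start at rack x about -0.075, about 22.5 mm above the lane floor
- jar_right_mid (a point): middle of the right lane's jar, on its axis, 43 mm from the base; at the start at rack x about -0.075, about 22.5 mm above the lane floor
- hollow_left (a point): where the middle of the left jar's axis comes to rest in the hollow at the top of the left lane (rack x = 0.066, height 0.0575; the hollow leaves the jar about 4 mm of play)
- hollow_right (a point): the same for the right lane
- standing_jar: bystander: a third salt jar of the same kind, standing upright on the worktop just right of the rack, 45 mm across, 86 mm tall; origin at the centre of its base
- tumbler: bystander: clear glass tumbler, 79 mm across, 90 mm tall; origin at the centre of its base
- tea_box: bystander: upright tea box, 35 x 66 x 102 mm; origin at the centre of its base
- vanilla_bottle: bystander: small brown bottle, 40 mm across, 102 mm tall; origin at the centre of its base
- spice_jar_b: bystander: spice jar with a white lid, 47 mm across, 98 mm tall, among the bottles at the right; origin at the centre of its base
- salt_shaker: bystander: salt shaker, 44 mm across, 90 mm tall, among the bottles at the right; origin at the centre of its base
Not all that is in view belongs to the job. Leave any pink or purple look-alike of the jar_right alone. Leave any red look-alike of the jar_left alone.

How it is judged:
At the end, for the whole second after the job is handed in: Both jars lie at rest (under 20 mm/s) across the hollows at the top of their own lanes: each jar's middle 57 to 75 mm along the rack's x, within 15 mm of its lane's centre, its axis 50 to 62.5 mm above the worktop (down in the hollow, not on the crest) and within 0.2 rad of the rack's y (x of jar_left_mid in the frame of rack between 0.057 and 0.075 m and y of jar_left_mid in the frame of rack between 0.034 and 0.064 m and z of jar_left_mid in the frame of rack between 0.05 and 0.0625 m and angle between the z axis of each of jar_left, jar_right and the y axis of rack, either way round below 0.2 rad and linear speed of each of jar_left, jar_right below 0.02 m/s and x of jar_right_mid in the frame of rack between 0.057 and 0.075 m and y of jar_right_mid in the frame of rack between -0.064 and -0.034 m and z of jar_right_mid in the frame of rack between 0.05 and 0.0625 m); the robot touches nothing.
It fails at once if the left lane's jar is lifted more than about 20 mm off its lane (z of jar_left_mid in the frame of rack above 0.0865 m or (x of jar_left_mid in the frame of rack below -0.02 m and z of jar_left_mid in the frame of rack above 0.077 m)).
It fails at once if the left lane's jar is squeezed or rammed by the fingers with more than 25 N (contact force between jar_left and the fingers above 25 N).
It fails at once if the right lane's jar is lifted more than about 20 mm off its lane (z of jar_right_mid in the frame of rack above 0.0865 m or (x of jar_right_mid in the frame of rack below -0.02 m and z of jar_right_mid in the frame of rack above 0.077 m)).
It fails at once if the right lane's jar is squeezed or rammed by the fingers with more than 25 N (contact force between jar_right and the fingers above 25 N).
It fails at once if a bystander is moved by more than 30 mm (distance of any of standing_jar, tumbler, tea_box, vanilla_bottle, spice_jar_b, salt_shaker from where it was at the start of the episode above 0.03 m).
It also fails if it takes over 53 s, if anything falls off the work surface, if the arm or the gripper's body presses on something with over 40 N, if the wrist force passes 120 N, or if a joint passes its speed limit or range.

## Working session

There is one attempt and no reset: what is moved stays moved. The work goes in short steps, Python scripts to look and compute and a tool call to move; the robot and the scene stay as the last step left them, time stands still between calls to the robot, and variables do not carry over. Pictures are saved under pics/ and viewed, at most 10 in all, crops included, and the job is handed in when it is done.

Besides the shell and the picture viewer there is one more tool, called after "Call:" as name(argument=value, ...) on one line, values as JSON. jog_arm: Moves the arm, as the interface text tells. Its arguments: {"type":"object","properties":{"delta_pos":{"type":"array","items":{"type":"array","items":{"type":"number"}}},"twist":{"type":"array","items":{"type":"number"}},"grip":{"type":"number"},"newtons":{"type":"number"}},"required":["delta_pos","twist"]}

```bash
mkdir -p pics; ls
cat > h.py <<'E'
import numpy as np, cv2
from cell import telemetry, get_image, camera_params, workorder
from scipy.spatial.transform import Rotation as R
def cam(n):
    p=camera_params(n); f=192/np.tan(np.radians(p['vertical_fov'])/2)
    o=np.array(p['orientation'],float)
    M=o if o.shape==(3,3) else (R.from_rotvec(o).as_matrix() if o.size==3 else R.from_quat(o).as_matrix())
    K=np.array([[f,0,p['cx']],[0,f,p['cy']],[0,0,1]]); return p,K,np.array([p['k1'],0,0,0.]),M,np.array(p['eye'])
def ray(n,uv):
    p,K,d,M,e=cam(n)
    s=cv2.undistortPoints(np.array(uv,float).reshape(-1,1,2),K,d)[:,0]
    return e,np.c_[s,np.ones(len(s))]@M.T
def onz(n,uv,z):
    e,r=ray(n,uv); return e+r*((z-e[2])/r[:,2])[:,None]
def proj(n,P):
    p,K,d,M,e=cam(n); c=(np.atleast_2d(P)-e)@M
    return cv2.projectPoints(c,np.zeros(3),np.zeros(3),K,d)[0][:,0]
E
python3 - <<'E'
from h import *
for n in('scene','top'):
    print(camera_params(n)); im=get_image(n); cv2.imwrite(f'pics/{n}0.png',im[:,:,::-1])
    print(onz(n,[[256,192]],0))
print(telemetry.sense())
E
```

```text
pics
{'vertical_fov': 49.250550283785735, 'cx': 245.9047244292352, 'cy': 187.92623937251346, 'k1': -0.09437231580840011, 'eye': array([-0.41076203, -0.61375978,  0.65647576]), 'orientation': array([-1.8637545 ,  1.16953231, -0.66357588])}
[[ 0.54258756 -0.19954332  0.        ]]
{'vertical_fov': 56.548084217647435, 'cx': 258.06487044263605, 'cy': 193.29868224558695, 'k1': -0.11327967695669289, 'eye': array([ 0.31280029, -0.1688761 ,  1.15200205]), 'orientation': array([-2.15700567,  2.15001779, -0.13576133])}
[[ 0.46620033 -0.15858907  0.        ]]
{'time': 0.1, 'qpos': array([-1.27560714e+00,  3.13928093e-01,  4.50565277e-02,  1.30363796e+00,
       -2.02054115e-05,  1.43120880e+00]), 'joint_vel': array([ 0.00144136, -0.00055777,  0.00188213, -0.00071591, -0.00124767,
        0.0009048 ]), 'tau': array([ 2.66108749e-03, -4.81728029e+01,  2.99242759e+01,  1.27483439e-02,
       -8.31753891e-05, -3.98193563e-06]), 'eef_pos': array([ 0.24204276, -0.5210344 ,  0.23048174]), 'tcp_rot': array([-3.06598602e+00, -6.77211266e-01,  2.40669298e-04]), 'contact_force': array([-0.44338688, -0.54941263, -0.66581206]), 'ft_torque': array([-0.0282209 , -0.06245795, -0.02241108]), 'finger_force': 0.0, 'width': 0.997648840702983}
```

View pics/top0.png

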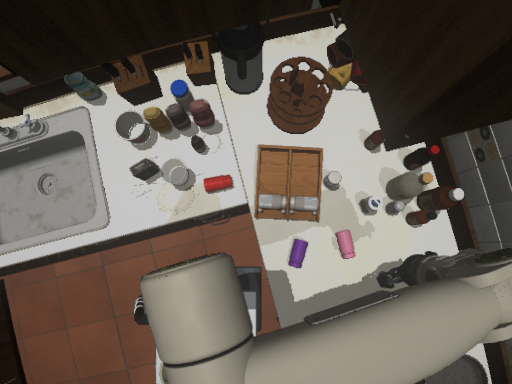

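View pics/scene0.png

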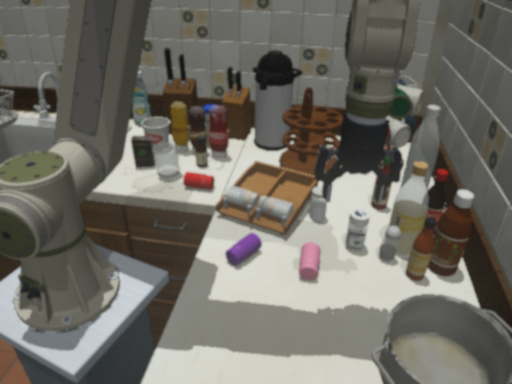

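The top view shows two clear jars with white lids in the rack at about (272,200) and (304,204). The look-alikes lie on the counter: red (218,183), purple (298,253) and pink (345,244). Next I'll enlarge the rack to confirm the jars and get its corners.

Run:
```python
from h import *
a=cv2.imread('pics/top0.png')[135:235,235:350]; b=cv2.imread('pics/scene0.png')[155:245,205:335]
a=cv2.resize(a,None,fx=5,fy=5,interpolation=cv2.INTER_CUBIC)
cv2.imwrite('pics/c1.png',a)
im=cv2.imread('pics/top0.png'); hsv=cv2.cvtColor(im,cv2.COLOR_BGR2HSV)
m=cv2.inRange(hsv,(4,90,50),(20,255,255)); k=np.zeros_like(m); k[140:228,245:335]=1; m*=k
m=cv2.morphologyEx(m,cv2.MORPH_CLOSE,np.ones((3,3)))
cs=cv2.findContours(m,0,2)[0]; c=max(cs,key=cv2.contourArea)
print(cv2.contourArea(c), cv2.approxPolyDP(cv2.convexHull(c),3,True)[:,0].tolist())
e=telemetry.sense()['eef_pos']; print(proj('top',[[.5,-.2,0],[.6,-.2,0],[.5,-.1,0]]))
```

```text
4553.0 [[259, 145], [322, 149], [318, 220], [255, 216]]
[[268.71387778 181.78734578]
 [268.68631739 151.95712634]
 [238.12679737 181.7000843 ]]
```

View pics/c1.png

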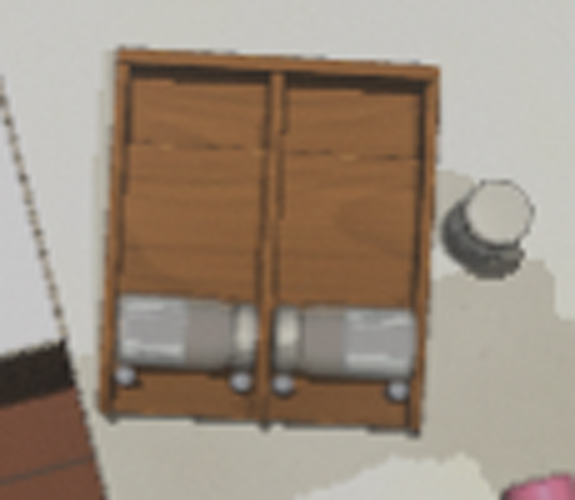

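```bash
cat > rack.py <<'E'
from h import *
from scipy.optimize import least_squares
px=np.array([[119,48],[440,67],[102,415],[418,433],[125,375],[241,381],[283,384],[398,389],[272,149]],float)
uv=np.array([235,135])+(px+.5)/5-.5
loc=np.array([[.1,.102],[.1,-.102],[-.125,.102],[-.125,-.102],[-.1035,.085],[-.1035,.013],[-.1035,-.013],[-.1035,-.085],[.045,0]])
z=[.068,.068,.04,.04,.051,.051,.051,.051,.055]
W=np.array([onz('top',[u],h)[0,:2] for u,h in zip(uv,z)])
f=lambda q:(np.c_[loc@np.array([[np.cos(q[2]),np.sin(q[2])],[-np.sin(q[2]),np.cos(q[2])]])+q[:2]-W])
s=least_squares(lambda q:f(q).ravel(),[.5,-.25,0],loss='soft_l1',f_scale=.002); q=s.x
def rw(p): 
    c,s=np.cos(q[2]),np.sin(q[2]); return np.array([q[0]+c*p[0]-s*p[1],q[1]+s*p[0]+c*p[1],*p[2:]])
E
python3 - <<'E'
from rack import *
print(q,np.degrees(q[2])); print((f(q)*1000).round(1))
for p in [(-.15,.049),(-.15,-.049),(.066,.049),(.066,-.049),(-.075,.049),(-.075,-.049)]: print(p,rw(p),np.hypot(*rw(p)))
# scene check: pegs & back corners projected
P=np.array([rw((*l,h)) for l,h in zip(loc,z)]); P2=proj('scene',P); print(P2.round(0).tolist())
im=cv2.imread('pics/scene0.png'); 
for u in P2: cv2.circle(im,tuple((u*8).astype(int).tolist()),8,(0,255,0),-1,shift=3)
cv2.imwrite('pics/c2.png',cv2.resize(im[150:250,205:335],None,fx=5,fy=5,interpolation=cv2.INTER_CUBIC))
t=telemetry.sense(); M=R.from_rotvec(t['tcp_rot']).as_matrix(); print(M.round(3))
E
```

```text
[ 0.50242368 -0.26064623 -0.05383457] -3.0844933870631395
[[-0.1  1.9]
 [ 0.1 -0.9]
 [ 2.7  4.1]
 [ 2.6 -2.4]
 [-0.9  0.2]
 [-1.2  0.1]
 [-0.8  0.1]
 [-1.7 -0.4]
 [ 0.8 -0.9]]
(-0.15, 0.049) [ 0.35527761 -0.20364593] 0.4095043918146549
(-0.15, -0.049) [ 0.35000437 -0.30150395] 0.46196070775583226
(0.066, 0.049) [ 0.57096469 -0.21526858] 0.6101977022276177
(0.066, -0.049) [ 0.56569145 -0.3131266 ] 0.6465717936924278
(-0.075, 0.049) [ 0.43016896 -0.20768157] 0.47767872891441054
(-0.075, -0.049) [ 0.42489572 -0.3055396 ] 0.5233457907082715
[[255.0, 160.0], [319.0, 177.0], [215.0, 204.0], [286.0, 227.0], [225.0, 198.0], [249.0, 206.0], [258.0, 209.0], [283.0, 217.0], [278.0, 180.0]]
[[ 0.907  0.421 -0.001]
 [ 0.421 -0.907  0.002]
 [ 0.    -0.002 -1.   ]]
```

View pics/c2.png

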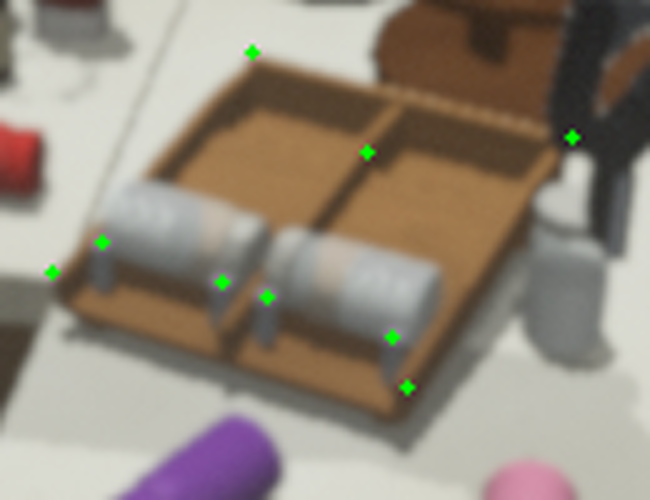

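The projected rack points land on the pegs and corners in the scene view: pegs at (225,198), (249,206), (258,209) and (283,217), within about 1 px. The jars in the rack are clear with white lids, so they are the ones meant, and not the red, purple or pink ones. I'll go to the right lane's front with the fingers nearly shut and aligned across the lane.

Call:
jog_arm(delta_pos=[[25,40,0],[55,90,0],[85,138,-20],[113,182,-50],[133,214,-80]], twist=[-7,-15,-22,-28,-28], grip=225, newtons=20)

```text
time: 0.72
eef_pos: [0.3759, -0.3055, 0.1505]
tcp_rot: [-3.14, 0.084, -0.0]
contact_force: [1.5, -0.3, 0.1]
width: 0.119
finger_force: 0.0
```

Run:
```python
from rack import *
for p in [(-.125,-.053),(-.125,.053)]: print(rw(p))
t=telemetry.sense(); print(t['time'],t['eef_pos'],t['width'],t['contact_force'],R.from_rotvec(t['tcp_rot']).as_matrix().round(3))
```

```text
[ 0.37475292 -0.30684337]
[ 0.38045663 -0.20099694]
0.725 [ 0.37588066 -0.30546497  0.15046061] 0.11938669810215229 [ 1.48035047 -0.26020019  0.10586195] [[ 0.999 -0.054  0.   ]
 [-0.054 -0.999  0.   ]
 [ 0.    -0.    -1.   ]]
```

Call:
jog_arm(delta_pos=[[-1,-1,-35],[-1,-1,-75],[-1,-1,-100],[-1,-1,-116],[-1,-1,-116]], twist=[0,0,0,0,0])

```text
time: 1.35
eef_pos: [0.3731, -0.3073, 0.0339]
tcp_rot: [-3.138, 0.085, 0.004]
contact_force: [-0.8, 1.4, -0.3]
width: 0.118
finger_force: 0.0
```

Run:
```python
from h import *
im=get_image('scene')[:,:,::-1]; cv2.imwrite('pics/s1.png',cv2.resize(im[140:250,200:340],None,fx=5,fy=5,interpolation=cv2.INTER_CUBIC))
t=telemetry.sense(); print(t['time'],t['eef_pos'],t['contact_force'])
```

```text
1.4 [ 0.37375377 -0.30799521  0.0348658 ] [ 0.14396756 -0.58327652 -1.0348372 ]
```

View pics/s1.png

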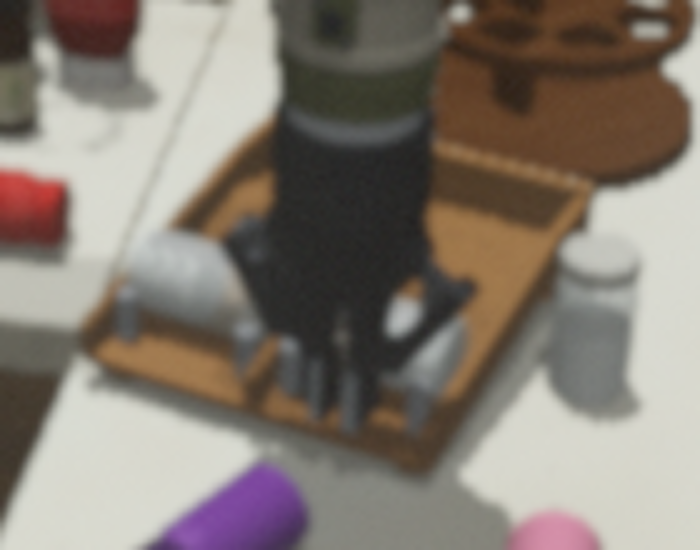

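Call:
jog_arm(delta_pos=[[7,-0.4,1],[11,-0.6,1.5],[14,-0.8,2],[17,-0.9,2.4],[20,-1.1,2.8]], twist=[0,0,0,0,0])

```text
time: 2.02
eef_pos: [0.394, -0.3095, 0.0382]
tcp_rot: [3.14, -0.085, -0.001]
contact_force: [-1.7, 0.7, 0.6]
width: 0.117
finger_force: 0.8
```

Call:
jog_arm(delta_pos=[[3,-0.2,0.4],[7,-0.4,1],[11,-0.6,1.5],[15,-0.8,2.1],[19,-1,2.7]], twist=[0,0,0,0,0])

```text
time: 2.65
eef_pos: [0.4135, -0.3106, 0.0408]
tcp_rot: [3.14, -0.085, -0.0]
contact_force: [-1.6, 0.4, 1.2]
width: 0.122
finger_force: 0.8
```

Run:
```python
from h import *
im=get_image('top')[:,:,::-1]; cv2.imwrite('pics/s2.png',cv2.resize(im[135:235,235:350],None,fx=5,fy=5,interpolation=cv2.INTER_CUBIC))
t=telemetry.sense(); print(t['time'],t['eef_pos'],t['contact_force'])
```

```text
2.7 [ 0.41414983 -0.31088967  0.04097878] [0.78273551 0.0809161  0.28500984]
```

View pics/s2.png

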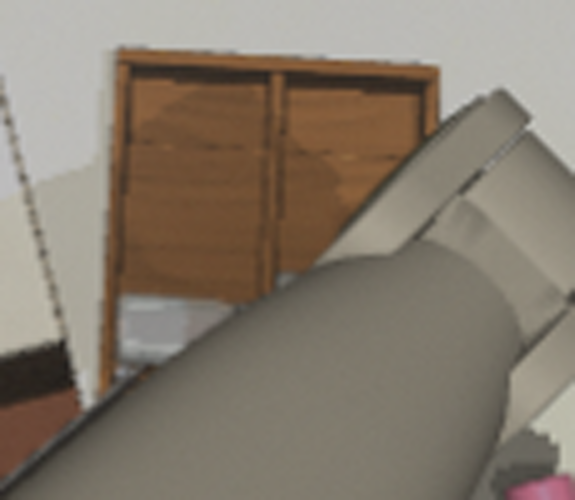

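The arm hides most of the right lane, but the lid corner at crop (285,278) shows that the jar has rolled forward about 18 mm and is still square to the lane. I'll keep pushing up the slope.

Call:
jog_arm(delta_pos=[[5,-0.3,0.7],[11,-0.6,1.5],[17,-0.9,2.4],[23,-1.2,3.2],[29,-1.6,4.1]], twist=[0,0,0,0,0])

```text
time: 3.32
eef_pos: [0.4427, -0.3123, 0.0449]
tcp_rot: [3.14, -0.085, -0.0]
contact_force: [-1.4, 0.1, 1.0]
width: 0.112
finger_force: 0.8
```

Call:
jog_arm(delta_pos=[[6,-0.3,0.8],[12,-0.6,1.7],[18,-1,2.5],[24,-1.3,3.4],[30,-1.6,4.2]], twist=[0,0,0,0,0])

```text
time: 3.95
eef_pos: [0.4726, -0.3139, 0.0492]
tcp_rot: [3.14, -0.085, -0.0]
contact_force: [-1.6, 0.6, 0.9]
width: 0.117
finger_force: 0.8
```

Run:
```python
from h import *
im=get_image('scene')[:,:,::-1]; cv2.imwrite('pics/s3.png',cv2.resize(im[140:250,200:340],None,fx=5,fy=5,interpolation=cv2.INTER_CUBIC))
t=telemetry.sense(); print(t['time'],t['eef_pos'],t['contact_force'])
```

```text
4.0 [ 0.47357671 -0.31412048  0.04936244] [ 1.44186267 -1.38601782  0.44151463]
```

View pics/s3.png

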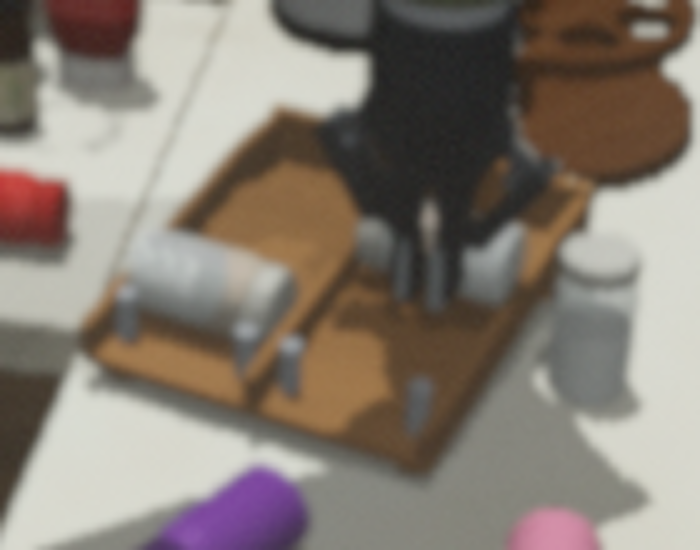

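The right jar is square and rolling ahead of the fingers, at crop (375,245) to (495,265). Now I'll take it slowly over the crest.

Call:
jog_arm(delta_pos=[[6,-0.3,0.8],[12,-0.6,1.7],[18,-1,2.5],[24,-1.3,3.4],[29,-1.6,4.1]], twist=[0,0,0,0,0])

```text
time: 4.62
eef_pos: [0.5017, -0.3155, 0.0533]
tcp_rot: [3.14, -0.085, 0.0]
contact_force: [-1.0, 0.2, 0.9]
width: 0.117
finger_force: 0.8
```

Call:
jog_arm(delta_pos=[[4,-0.2,0.6],[7,-0.4,1],[10,-0.5,1.4],[13,-0.7,1.8],[16,-0.9,2.2]], twist=[0,0,0,0,0])

```text
time: 5.25
eef_pos: [0.5176, -0.3164, 0.0555]
tcp_rot: [3.14, -0.085, 0.001]
contact_force: [0.0, 0.4, -0.2]
width: 0.119
finger_force: 0.0
```

Call:
jog_arm(delta_pos=[[2,-0.1,0.3],[3,-0.1,0.4],[3,-0.1,0.4],[3,-0.1,0.4],[3,-0.1,0.4]], twist=[0,0,0,0,0])

```text
time: 5.88
eef_pos: [0.5201, -0.3164, 0.0558]
tcp_rot: [3.14, -0.085, -0.0]
contact_force: [0.3, 0.4, -1.2]
width: 0.119
finger_force: 0.0
```

Run:
```python
from h import *
im=get_image('scene')[:,:,::-1]; cv2.imwrite('pics/s4.png',cv2.resize(im[140:250,200:340],None,fx=5,fy=5,interpolation=cv2.INTER_CUBIC))
t=telemetry.sense(); print(t['time'],t['eef_pos'],t['contact_force'])
```

```text
5.925 [ 0.52012713 -0.31644218  0.05582477] [ 0.05231532  0.04686847 -0.20557244]
```

View pics/s4.png

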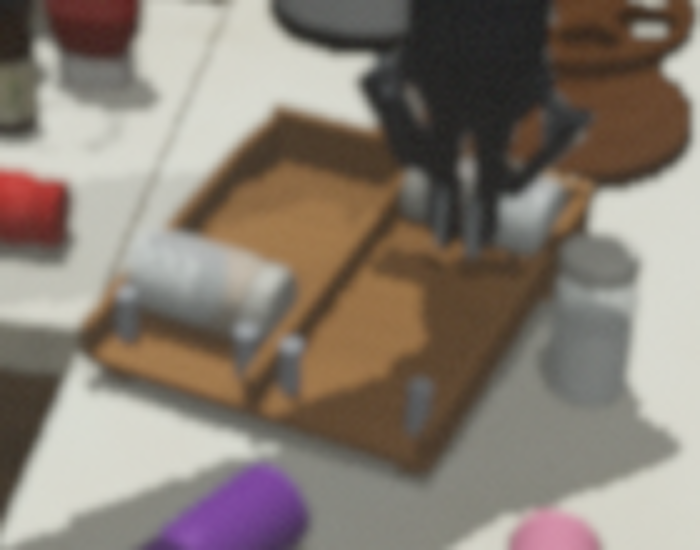

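Contact force is zero and the jar has dropped behind the crest at about crop (410,195) to (540,215). Retreating, then on to the left lane's front.

Call:
jog_arm(delta_pos=[[-15,1,0],[-30,2,30],[-40,2,70],[-70,25,95],[-105,65,95]], twist=[0,0,0,0,0])

```text
time: 6.55
eef_pos: [0.4152, -0.2526, 0.1529]
tcp_rot: [3.137, -0.087, 0.006]
contact_force: [0.3, 0.9, -0.2]
width: 0.117
finger_force: 0.0
```

Call:
jog_arm(delta_pos=[[-25,35,0],[-35,50,0],[-35,50,-40],[-35,50,-80],[-35,50,-95]], twist=[0,0,0,0,0])

```text
time: 7.18
eef_pos: [0.3791, -0.201, 0.0538]
tcp_rot: [-3.139, 0.085, 0.003]
contact_force: [-0.3, 1.5, 0.6]
width: 0.115
finger_force: 0.0
```

Run:
```python
from h import *
im=get_image('scene')[:,:,::-1]; cv2.imwrite('pics/s5.png',cv2.resize(im[140:250,200:340],None,fx=5,fy=5,interpolation=cv2.INTER_CUBIC))
t=telemetry.sense(); print(t['time'],t['eef_pos'],t['contact_force'])
```

```text
7.225 [ 0.37866165 -0.20065967  0.05288547] [-0.73738858 -0.10912665 -0.34961938]
```

View pics/s5.png

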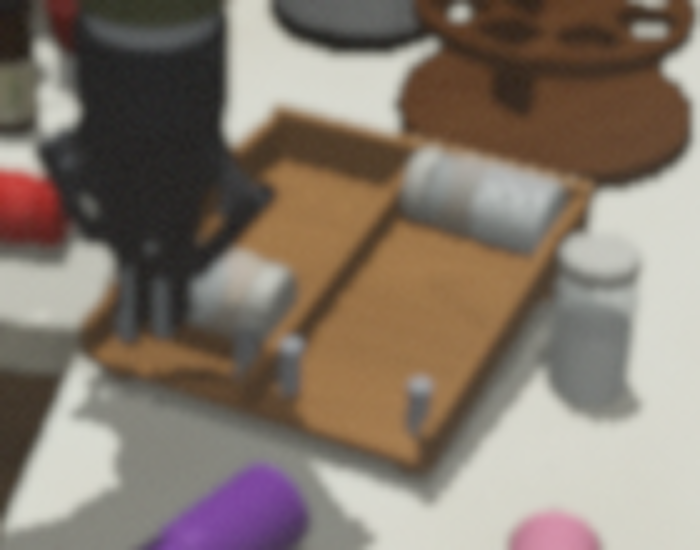

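The right jar lies square in its hollow, crop (420,190) to (545,215). I'll lower the fingers and push the left jar the same way.

Call:
jog_arm(delta_pos=[[1,0,-12],[1,0,-18],[5,-0.2,-18],[8,-0.4,-18],[11,-0.6,-17.5]], twist=[0,0,0,0,0])

```text
time: 7.85
eef_pos: [0.3918, -0.2023, 0.0388]
tcp_rot: [3.14, -0.085, 0.001]
contact_force: [-0.4, 0.9, -0.3]
width: 0.117
finger_force: 0.0
```

Call:
jog_arm(delta_pos=[[3,-0.2,0.4],[6,-0.3,0.8],[9,-0.5,1.3],[13,-0.7,1.8],[17,-0.9,2.4]], twist=[0,0,0,0,0])

```text
time: 8.48
eef_pos: [0.4082, -0.2029, 0.0407]
tcp_rot: [-3.14, 0.085, 0.001]
contact_force: [-1.5, 0.3, 2.0]
width: 0.121
finger_force: 1.0
```

Call:
jog_arm(delta_pos=[[5,-0.3,0.7],[11,-0.6,1.5],[17,-0.9,2.4],[23,-1.2,3.2],[29,-1.6,4.1]], twist=[0,0,0,0,0])

```text
time: 9.1
eef_pos: [0.4376, -0.2046, 0.0449]
tcp_rot: [3.14, -0.085, -0.0]
contact_force: [-2.1, 0.6, 1.6]
width: 0.119
finger_force: 1.0
```

Run:
```python
from rack import *
t=telemetry.sense(); d=t['eef_pos'][:2]-q[:2]; c,s=np.cos(q[2]),np.sin(q[2]); print(t['eef_pos'],d[0]*c+d[1]*s,-s*d[0]+c*d[1])
im=get_image('scene')[:,:,::-1]; cv2.imwrite('pics/s6.png',cv2.resize(im[140:250,200:340],None,fx=5,fy=5,interpolation=cv2.INTER_CUBIC))
```

```text
[ 0.43764786 -0.20455793  0.04485263] -0.06770001583767431 0.052521546775970526
```

View pics/s6.png

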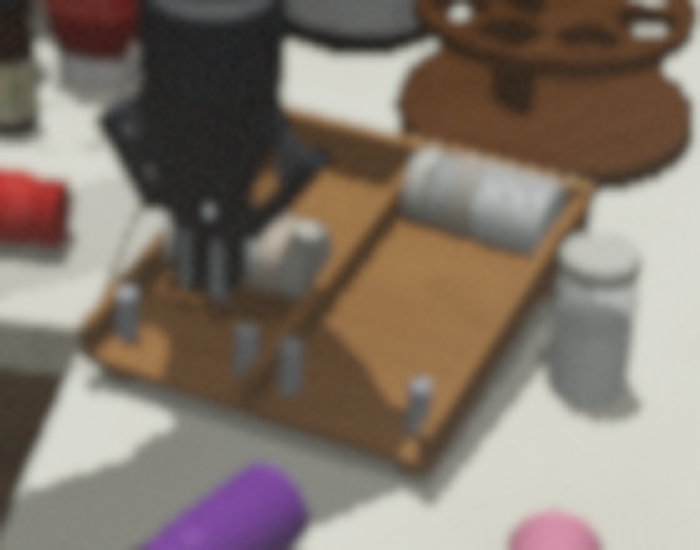

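The left jar, lid at crop (305,255), is rolling ahead of the fingers and square to the lane. That was the last picture allowed, so from here I'll work from the readings and masks.

Call:
jog_arm(delta_pos=[[6,-0.3,0.8],[12,-0.6,1.7],[18,-1,2.5],[24,-1.3,3.4],[30,-1.6,4.2]], twist=[0,0,0,0,0])

```text
time: 9.78
eef_pos: [0.4676, -0.2062, 0.0491]
tcp_rot: [3.14, -0.085, 0.0]
contact_force: [-1.5, -0.9, 2.0]
width: 0.119
finger_force: 1.0
```

Call:
jog_arm(delta_pos=[[6,-0.3,0.8],[12,-0.6,1.7],[18,-1,2.5],[24,-1.3,3.4],[30,-1.6,4.2]], twist=[0,0,0,0,0])

```text
time: 10.4
eef_pos: [0.4976, -0.2078, 0.0533]
tcp_rot: [3.14, -0.085, -0.0]
contact_force: [-2.0, 0.8, 2.0]
width: 0.12
finger_force: 1.0
```

Call:
jog_arm(delta_pos=[[5,-0.3,0.7],[9,-0.5,1.3],[12,-0.6,1.7],[15,-0.8,2.1],[18,-1,2.5]], twist=[0,0,0,0,0])

```text
time: 11.02
eef_pos: [0.5153, -0.2087, 0.0557]
tcp_rot: [-3.14, 0.085, 0.0]
contact_force: [-0.5, -0.2, 1.2]
width: 0.114
finger_force: 0.7
```

Call:
jog_arm(delta_pos=[[3,-0.2,0.4],[6,-0.3,0.8],[9,-0.5,1.3],[10.5,-0.6,1.5],[10.5,-0.6,1.5]], twist=[0,0,0,0,0])

```text
time: 11.65
eef_pos: [0.5259, -0.2094, 0.0572]
tcp_rot: [3.14, -0.085, 0.0]
contact_force: [-0.0, -0.7, 0.6]
width: 0.116
finger_force: 0.0
```

Contact is gone, as it was with the right jar. Next, retreat up and back toward the start side so the top camera can see the rack.

Call:
jog_arm(delta_pos=[[-15,1,0],[-30,2,30],[-40,2,70],[-70,-20,110],[-110,-60,140]], twist=[0,0,0,0,0])

```text
time: 12.28
eef_pos: [0.4167, -0.2685, 0.1984]
tcp_rot: [3.139, -0.08, 0.003]
contact_force: [1.2, -0.8, 0.3]
width: 0.118
finger_force: 0.0
```

Call:
jog_arm(delta_pos=[[-30,-45,20],[-60,-90,30],[-90,-135,30],[-120,-180,30],[-150,-225,30]], twist=[0,0,0,0,0])

```text
time: 12.9
eef_pos: [0.2654, -0.4947, 0.2267]
tcp_rot: [3.14, -0.085, 0.0]
contact_force: [1.0, -0.3, 0.5]
width: 0.118
finger_force: 0.0
```

Call:
jog_arm(delta_pos=[[-10,-15,0],[-15,-25,0],[-15,-25,0],[-15,-25,0],[-15,-25,0]], twist=[0,0,0,0,0])

```text
time: 13.52
eef_pos: [0.2525, -0.5175, 0.2268]
tcp_rot: [3.14, -0.082, 0.0]
contact_force: [-0.0, 0.5, 0.0]
width: 0.12
finger_force: 0.0
```

Run:
```python
from rack import *
im=get_image('top'); im0=cv2.imread('pics/top0.png')[:,:,::-1]
sc=get_image('scene')
c,s=np.cos(q[2]),np.sin(q[2])
# greyish (glass/lid) pixels inside each lane, in rack coords at jar-top height
for name,yc in(('left',.049),('right',-.049)):
    quad=proj('top',[rw((a,yc+b,.055)) for a,b in((-.09,-.042),(.088,-.042),(.088,.042),(-.09,.042))])
    m=np.zeros(im.shape[:2],np.uint8); cv2.fillPoly(m,[quad.round().astype(int)],1)
    hsv=cv2.cvtColor(im,cv2.COLOR_RGB2HSV)
    g=((hsv[:,:,1]<75)&(hsv[:,:,2]>90)&(m>0)).astype(np.uint8)
    n,L,st,_=cv2.connectedComponentsWithStats(g); k=1+np.argmax(st[1:,4]); v,u=np.nonzero(L==k)
    P=onz('top',np.c_[u,v],.07)[:,:2]-q[:2]; r=np.c_[P@[c,s],P@[-s,c]]*1000
    (cx,cy),wh,a=cv2.minAreaRect(r.astype(np.float32)); print(name,len(u),(round(cx),round(cy)),np.round(wh),round(a,1))
d=np.abs(im.astype(int)-im0).max(2)>40; d=cv2.morphologyEx(d.astype(np.uint8),cv2.MORPH_OPEN,np.ones((3,3)))
print(cv2.connectedComponentsWithStats(d)[2][1:].tolist())
t=telemetry.sense(); print(t['time'],t['eef_pos'],t['contact_force'])
```

```text
left 350 (66, 48) [41. 84.] 3.2
right 350 (65, -48) [86. 42.] 89.0
[[262, 149, 27, 14, 320], [292, 151, 28, 15, 334], [258, 194, 29, 15, 338], [290, 197, 28, 13, 335], [437, 247, 22, 10, 141], [364, 249, 61, 24, 423], [459, 249, 53, 28, 519], [487, 256, 3, 3, 9], [194, 258, 3, 3, 9], [178, 263, 3, 3, 9], [172, 264, 5, 4, 16], [382, 266, 6, 4, 18], [158, 269, 3, 3, 9], [377, 269, 27, 17, 298], [367, 273, 6, 4, 21], [356, 279, 3, 3, 9], [428, 278, 10, 4, 30], [349, 282, 3, 3, 9], [395, 283, 8, 5, 31], [282, 286, 98, 41, 478], [134, 302, 3, 3, 9], [133, 307, 3, 3, 9], [246, 310, 6, 13, 40], [493, 314, 14, 7, 52], [146, 322, 3, 3, 9], [496, 322, 16, 7, 66], [249, 324, 4, 8, 27], [264, 326, 15, 7, 45], [458, 329, 54, 24, 441], [260, 331, 3, 3, 9], [253, 333, 3, 3, 9], [178, 335, 68, 33, 492], [424, 354, 37, 23, 257], [178, 361, 4, 3, 12], [402, 373, 21, 11, 132]]
13.625 [ 0.25229194 -0.51776999  0.22674198] [ 0.40656542  0.44720428 -0.73012656]
```

Both jars measure square in their hollows, at rack (66, 48) and (65, -48) mm. Apart from the arm and its shadow, the only change in the top view is where the jars were and where they are now. Handing in.

```bash
python3 -c "
from cell import workorder
print(workorder.job_done())"
```

```text
the job is handed in; nothing more can be done
None
```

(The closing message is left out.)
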